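Stock the tea tray

ROBOT

A 6-joint arm with a two-finger parallel gripper is mounted at the origin on a cart in front of the work surface, level with it; the furniture and walls round the work are solid. World frame = base frame: x ahead of the robot, y to its left, z up, the work surface at z = 0. Lengths are in mm, angles in rad, forces in N, time in s.
With the tool pointing down it reaches from about 400 to 925 mm from the base axis. Payload 12.5 kg.
Tool frame: the origin (TCP) lies at the centre of the arm's flange, where the gripper is bolted on; the fingertips stand 190 mm ahead of it and the grasp point (between the pads) lies 171 mm ahead of it; z points along the fingers, y is the line along which they close (so a half turn about z gives the same grasp; the last joint's range is limited). The gripper opens to 95 mm and grips with 3 to 60 N. Pads are 20 mm wide; open, the fingers measure 119 mm over their backs; the gripper's body (75 mm by 180 mm) begins 59 mm behind the grasp point.
Start: joints at [1.054, 0.491, 1.559, -0, 1.092, -0.106], TCP at [249.566, 573.011, 404.761] pointing down, gripper open.
Joint ranges: [-3.1, 3.1], [-0.84, 2.19], [0.05, 2.79], [-1.13, 4.28], [0.06, 2.93], [-2.69, 2.69]. Speed limits (rad/s): [2.22, 2.22, 2.79, 3.14, 3.14, 3.14].

INTERFACE

Orientations are given as [roll, pitch, yaw] about the fixed x, y, z axes, in that order (R = Rz(yaw) Ry(pitch) Rx(roll)).
In Python, from cell import env, read_camera, search_frame, cut_out gives the robot as it stands. The module is installed in compiled form; this text tells all that it offers.
- The arm moves only by the tool move_arm, never from a script. Its argument "commands" is a list of rows, each a list of 3 entries, a list of its own where there are three numbers: the shift along the world's x, y, z normalised to -1 to 1, where 1 is 0.03 m, then the turn about the world's z normalised to -1 to 1, where 1 is 0.08 rad, then the opening, from -1 (shut) to 1 (fully open), so that 0 is half open. A call has 1 to 20 rows; each row shifts and turns the commanded pose from where the row before left it; what a row does not reach is not made up. A row lasts 1/12 s, in which the tool goes at most 41.7 mm and 7.16 degrees, less where a joint would pass 70% of its speed; a pose out of reach is approached as far as the arm can. A call with a number of a shift or a turn outside -1 to 1 is refused whole. A call with a gripper value outside its range is refused whole. The fingers move at their own pace and stop on an object; the grip force is fixed at half the most. Time passes only in rows, so rows that do not move let the fingers close. It gives the time, the measured TCP pose, the force, the opening and the grip force at its end, in the units of the state.
- env.state(): the state, without advancing time (a new reading comes with each control period).
- read_camera(name): name is "scene" or "side" or "wrist"; returns a dict with "image" (420x560x3 uint8, red, green, blue), "fx", "fy", "cx", "cy" (pixels), "rvec" (rotation vector, rad) and "tvec" (3), from world to camera coordinates, as OpenCV has them. Camera axes: x right, y down, z forward; pixel columns grow to the right and rows downward; lengths in mm; the calibration is good to about 2 mm. A picture is of the moment at which its call begins. There is no depth.
- env.job_done(): hands the job in; it is judged then, once.
Trained networks look in a picture, given as the dict that the camera call returned (one of the last four; its "shot" number tells which), for a name from the list of things; names that differ only in an ending like _2 or _b are one class to them, and where a whole thing is asked for, a point or a joint stands for the part that bears it (a point fixed in the world has none). Each returns a list of dicts, best first, with "confidence" (0 to 1); they miss things now and then, are a little off and sometimes report something else, mostly with a low value. They report only what shows in the picture. A call takes as long as a camera call.
- search_frame(thing, picture): "at" ([column, row] in pixels, amid what is visible of it).
- cut_out(thing, picture): "region" (420x560 bool, what is visible of it) and "at" ([column, row] in pixels, amid what is visible of it).
The state is a dict: "t": time; "joints": joint angles; "qvel": joint speeds; "tau": joint torques, N m; "eef_pos": TCP position; "tcp_rot": TCP orientation; "ft_force": force on the tool from outside, world axes, zero at the start; "moment": the same for the moment, N m; "opening": opening from 0.0 (shut) to 1.0 (fully open); "grip_force": force on a finger pad.
Only numpy, scipy, OpenCV 4.12 (cv2) and the standard library are available. Lean on these libraries where they do the work, as an engineer would, in place of code of your own. Each camera call takes 0.05 s, during which the arm holds its last target. There are 200 camera calls.

TASK

Stock the tea tray with the tea things scattered on the open worktop to its right: stand the tea carton, the kitchen timer and the sugar shaker each upright in the well of the tray that is cut for it, and lay the teaspoon flat in the spoon rest. Keep the sugar shaker upright all the way so that nothing spills, and leave the fork and the cream pot where they are.

Things in the scene. Friction and masses are not known exactly. Their poses are not given: they have to be found in the camera images.
- tea_carton_mid (a point): small white and pale blue cardboard tea carton with fruit on it (the one among the scattered things, not the one far back on the left under the wall cupboard), 32 x 80 x 54 mm (its x, y, z), standing upright; the point is its centre, 27 mm above its underside
- tea_timer_mid (a point): squat white round kitchen timer with a knob on top, 61 mm across at its widest, 58 mm high; its side is straight from the underside up to 33 mm and can be gripped there, above that it narrows towards the knob; the dial does not turn; the point is on its axis, 29 mm above its underside
- sugar_shaker_mid (a point): grey round sugar shaker with a waist and a domed, pierced top, 90 mm high, widest 26 to 34 mm above its underside (44 mm across), the top 34 mm across; (the one among the scattered things, not one at the back on the left); the point is on its axis, 45 mm above its underside
- teaspoon_mid (a point): steel teaspoon lying flat, 138 mm long along its x axis, 28 mm wide at the bowl, 12 mm high over all; its bowl is at the +x end and it balances 10 mm from the middle towards the bowl, where it is about 20 mm wide at its foot; it is gripped best low down, close to the surface it lies on; the point is half-way along it, 6 mm above its underside
- fork_mid (a point): steel fork lying flat, 205 mm long along its x axis, 28 mm wide, 16 mm high; a look-alike of the teaspoon that stays where it is; the point is its centre, 8 mm above its underside
- cream_pot_mid (a point): squat round white pot of hand cream with a wide red lid, 58 mm across, 50 mm high; a look-alike of the kitchen timer that stays where it is; the point is on its axis, 25 mm above its underside
- spoon_rest (a point): grey-floored recess for the spoon, 172 mm long (its y axis; the spoon lies along it, either way round), 70 mm wide (x), 8 mm deep. The point: middle of its floor, 12 mm above the worktop; z up. It is in the near part of the fixed tray (194 mm along x, 314 along y, centre 50 mm from here along +x, rim 26 mm high); the square inserts stand 90 mm along +x, at y = -100, 0, 100 mm, in any order
- timer_well (a point): the larger round well, 72 mm across and 12 mm deep with a bevelled mouth and a grey felt floor, in a square wooden insert (100 mm, fixed) in the tray's row; for the kitchen timer. The point is the middle of its floor, 12 mm above the worktop; z is up
- carton_well (a point): the rectangular well, 42 mm (x axis) by 90 mm (y axis) and 12 mm deep with a bevelled mouth and a grey felt floor, in a square wooden insert (100 mm, fixed) in the tray's row; for the tea carton, either way round. The point is the middle of its floor, 12 mm above the worktop; z is up
- shaker_well (a point): the smaller round well, 55 mm across and 12 mm deep with a bevelled mouth and a grey felt floor, in a square wooden insert (100 mm, fixed) in the tray's row; for the sugar shaker. The point is the middle of its floor, 12 mm above the worktop; z is up

How it is judged (in metres and radians):
At the end, for the whole second after the job is handed in: Timer, shaker and carton stand upright (0.1 rad) on the floor (4 mm) of their own wells, centred to 11 mm; the teaspoon lies flat (0.05 rad) on the floor of the spoon rest, within 25 mm across and 22 mm along of its middle; fork and cream pot within 25 mm of their start, jar upright; all at rest (horizontal distance between tea_timer_mid and timer_well below 0.011 m and z of tea_timer_mid in the frame of timer_well below 0.033 m and angle between each of tea_timer_mid, sugar_shaker_mid, tea_carton_mid, cream_pot_mid's own z axis and vertical below 0.1 rad and horizontal distance between sugar_shaker_mid and shaker_well below 0.011 m and z of sugar_shaker_mid in the frame of shaker_well below 0.049 m and horizontal distance between tea_carton_mid and carton_well below 0.011 m and z of tea_carton_mid in the frame of carton_well below 0.031 m and x of teaspoon_mid in the frame of spoon_rest between -0.025 and 0.025 m and y of teaspoon_mid in the frame of spoon_rest between -0.022 and 0.022 m and z of teaspoon_mid in the frame of spoon_rest below 0.0085 m and angle between teaspoon_mid's own z axis and vertical below 0.05 rad and distance of each of fork_mid, cream_pot_mid from where it was at the start of the episode below 0.025 m and linear speed of each of tea_timer, sugar_shaker, tea_carton, teaspoon below 0.02 m/s); the robot touches nothing.
It fails at once if the sugar shaker was tipped more than 0.6 rad (angle between sugar_shaker_mid's own z axis and vertical above 0.6 rad).
It fails at once if the fork was moved more than 25 mm (distance of fork_mid from where it was at the start of the episode above 0.025 m).
It fails at once if the cream pot was moved more than 25 mm (distance of cream_pot_mid from where it was at the start of the episode above 0.025 m).
It also fails if it takes over 106 s, if anything falls off the work surface, if the arm or the gripper's body presses on something with over 40 N, if the wrist force passes 120 N, or if a joint passes its speed limit or range.

## Working session

There is one attempt and no reset: what is moved stays moved. The work goes in short steps, Python scripts to look and compute and a tool call to move; the robot and the scene stay as the last step left them, time stands still between calls to the robot, and variables do not carry over. Pictures are saved under pics/ and viewed, at most 17 in all, crops included, and the job is handed in when it is done.

Besides the shell and the picture viewer there is one more tool, called after "Emit:" as name(argument=value, ...), one argument or row to a line, values as JSON. move_arm: Moves the arm, as the interface text tells. Its arguments: {"type":"object","properties":{"commands":{"type":"array","items":{"type":"array"}}},"required":["commands"]}

```bash
mkdir -p pics; cat > h.py <<'E'
import numpy as np, cv2
from cell import env, read_camera, search_frame, cut_out
def ray(p,uv):
    R,_=cv2.Rodrigues(np.array(p["rvec"],float)); t=np.array(p["tvec"],float).reshape(3)
    d=R.T@np.array([(uv[0]-p["cx"])/p["fx"],(uv[1]-p["cy"])/p["fy"],1.]); return -R.T@t,d
def at_z(p,uv,z):
    c,d=ray(p,uv); return c+d*(z-c[2])/d[2]
def proj(p,X):
    K=np.array([[p["fx"],0,p["cx"]],[0,p["fy"],p["cy"]],[0,0,1.]])
    return cv2.projectPoints(np.array(X,float).reshape(-1,1,3),np.array(p["rvec"],float),np.array(p["tvec"],float),K,None)[0].reshape(-1,2)
def tri(rays):
    A=np.zeros((3,3));b=np.zeros(3)
    for c,d in rays:
        d=d/np.linalg.norm(d);P=np.eye(3)-np.outer(d,d);A+=P;b+=P@c
    return np.linalg.solve(A,b)
def save(p,n): cv2.imwrite("pics/%s.png"%n,p["image"][:,:,::-1])
Z=dict(tea_carton_mid=27,tea_timer_mid=29,sugar_shaker_mid=45,teaspoon_mid=6,fork_mid=8,cream_pot_mid=25,spoon_rest=12,timer_well=12,carton_well=12,shaker_well=12)
E
python3 - <<'E'
from h import *
s=env.state();print(s["t"],s["eef_pos"],s["tcp_rot"],s["opening"])
P={n:read_camera(n) for n in("scene","side","wrist")}
for n,p in P.items():
    save(p,n+"0"); print(n,np.round(ray(p,(280,210))[0]))
    for k,z in Z.items():
        print(n,k,[(np.round(r["at"]).tolist(),round(r["confidence"],2),np.round(at_z(p,r["at"],z)[:2]).tolist()) for r in search_frame(k,p)[:3]])
E
```

```text
0.0 [249.56041109 572.97257301 404.13737492] [-3.14042685e+00 -1.39283567e-04  2.73075797e+00] 1.0003206410097525
scene [   1. -814.  551.]
scene tea_carton_mid [([351.0, 257.0], 0.79, [594.0, -229.0]), ([291.0, 203.0], 0.24, [632.0, 21.0])]
scene tea_timer_mid [([404.0, 293.0], 0.94, [591.0, -366.0])]
scene sugar_shaker_mid [([370.0, 229.0], 0.66, [678.0, -189.0])]
scene teaspoon_mid [([373.0, 336.0], 0.97, [490.0, -397.0])]
scene fork_mid [([281.0, 268.0], 0.95, [474.0, -163.0])]
scene cream_pot_mid [([318.0, 233.0], 0.7, [600.0, -118.0]), ([242.0, 204.0], 0.34, [534.0, 81.0])]
scene spoon_rest [([244.0, 206.0], 0.87, [545.0, 92.0])]
scene timer_well [([292.0, 205.0], 0.7, [646.0, 35.0])]
scene carton_well []
scene shaker_well [([236.0, 175.0], 0.66, [624.0, 261.0])]
side [-224. -262.  550.]
side tea_carton_mid [([364.0, 240.0], 0.7, [595.0, -236.0])]
side tea_timer_mid [([418.0, 250.0], 0.84, [587.0, -352.0])]
side sugar_shaker_mid [([348.0, 215.0], 0.73, [664.0, -187.0])]
side teaspoon_mid [([440.0, 292.0], 0.72, [484.0, -399.0]), ([351.0, 213.0], 0.59, [746.0, -187.0])]
side fork_mid []
side cream_pot_mid [([312.0, 232.0], 0.67, [597.0, -115.0])]
side spoon_rest [([208.0, 236.0], 0.95, [527.0, 118.0])]
side timer_well [([258.0, 213.0], 0.58, [664.0, 40.0])]
side carton_well [([220.0, 208.0], 0.68, [657.0, 142.0])]
side shaker_well [([179.0, 207.0], 0.97, [631.0, 248.0])]
wrist [186. 601. 385.]
wrist tea_carton_mid []
wrist tea_timer_mid []
wrist sugar_shaker_mid []
wrist teaspoon_mid []
wrist fork_mid []
wrist cream_pot_mid []
wrist spoon_rest []
wrist timer_well []
wrist carton_well []
wrist shaker_well []
```

```bash
python3 -c "
import cv2,numpy as np
print([cv2.imread('pics/%s0.png'%n).shape for n in('scene','side','wrist')])"
```

```text
[(420, 560, 3), (420, 560, 3), (420, 560, 3)]
```

View pics/scene0.png

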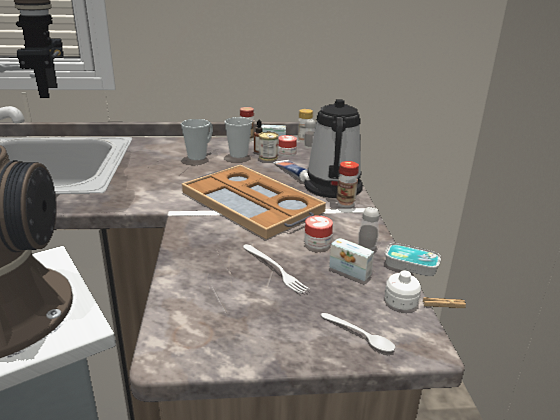

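View pics/side0.png

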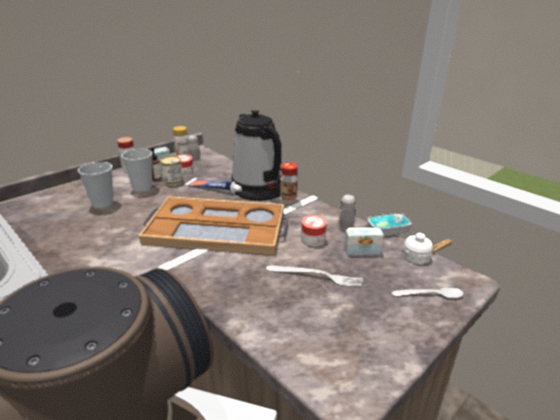

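View pics/wrist0.png

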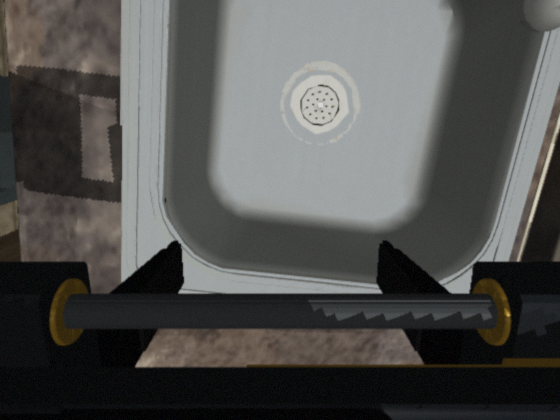

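The scene and side views show the tray at about (255,198) and (215,225). The timer well is at its right end, the carton well in the middle and the shaker well on the left. On the right are the carton (351,257), timer (404,293), shaker (370,229), teaspoon (360,333), fork (281,268) and the red-lidded cream pot (318,233). The kettle stands close behind the tray. The wrist camera sees only the sink.

```bash
python3 - <<'E'
from h import *
P={n:read_camera(n) for n in("scene","side","wrist")}
p=P["wrist"];print(p["fx"],p["cx"],p["cy"],np.round(ray(p,(280,210))[1],3),"up",np.round(at_z(p,(280,0),0)),np.round(at_z(p,(280,210),0)))
print("fork",np.round(at_z(P["side"],(315,272),6)))
# kettle bottom centre, top knob
for a,b in(((335,188),(257,188)),((340,101),(255,112)),((348,200),(289,196)),((348,165),(289,166))):
    print(np.round(tri([ray(P["scene"],a),ray(P["side"],b)])))
for n in("scene","side"):
  p=P[n]
  for k,z in Z.items():
    r=cut_out(k,p)[:1]
    if r:
        m=r[0]["region"]; q=np.argwhere(m)[:,::-1]; print(n,k,round(r[0]["confidence"],2),"c",q.mean(0).round(),q.min(0),q.max(0))
E
```

```text
373.7131022663026 279.8046411409972 210.90569503265897 [ 0.229 -0.101 -0.968] up [ 92. 641.   0.] [277. 561.   0.]
fork [ 473. -149.    6.]
[842. 104. -14.]
[833. 104. 223.]
[783. -10.   9.]
[771. -11. 105.]
scene tea_carton_mid 0.75 c [352. 259.] [330 239] [373 279]
scene tea_timer_mid 0.92 c [403. 290.] [385 270] [420 309]
scene sugar_shaker_mid 0.65 c [369. 228.] [359 208] [378 248]
scene teaspoon_mid 0.85 c [363. 333.] [321 312] [394 350]
scene fork_mid 0.59 c [278. 269.] [243 243] [306 291]
scene cream_pot_mid 0.68 c [318. 232.] [304 216] [332 248]
scene spoon_rest 0.9 c [246. 207.] [183 174] [325 237]
scene timer_well 0.72 c [292. 202.] [264 189] [320 216]
scene carton_well 0.97 c [262. 189.] [237 177] [290 201]
scene shaker_well 0.64 c [237. 176.] [212 166] [262 187]
side tea_carton_mid 0.77 c [363. 241.] [346 228] [382 254]
side tea_timer_mid 0.73 c [418. 249.] [403 233] [433 263]
side sugar_shaker_mid 0.91 c [347. 212.] [339 194] [355 230]
side teaspoon_mid 0.75 c [433. 292.] [392 288] [462 297]
side fork_mid 0.79 c [323. 276.] [269 266] [359 286]
side cream_pot_mid 0.78 c [313. 230.] [301 216] [327 245]
side spoon_rest 0.79 c [212. 234.] [139 196] [286 254]
side timer_well 0.98 c [259. 214.] [236 203] [281 226]
side carton_well 0.61 c [219. 212.] [196 200] [242 223]
side shaker_well 0.92 c [181. 209.] [156 198] [204 220]
```

Emit:
move_arm(
  commands=[
    [[0.58,-0.98,0],-0.725,1],
    [[0.58,-0.98,0],-0.725,1],
    [[0.58,-0.98,0],-0.725,1],
    [[0.58,-0.98,0],-0.725,1],
    [[0.58,-0.98,0],-0.725,1],
    [[0.58,-0.98,0],-0.725,1],
    [[0.58,-0.98,0],-0.725,1],
    [[0.58,-0.98,0],-0.725,1],
    [[0.58,-0.98,0],-0.725,1],
    [[0.58,-0.98,0],-0.725,1],
    [[0.58,-0.98,0],-0.725,1],
    [[0.58,-0.98,0],-0.725,1],
    [[0.58,-0.98,0],-0.725,1],
    [[0.58,-0.98,0],-0.725,1],
    [[0.58,-0.98,0],-0.725,1],
    [[0.58,-0.98,0],-0.725,1],
    [[0.58,-0.98,0],-0.725,1],
    [[0.58,-0.98,0],-0.725,1],
    [[0.58,-0.98,0],-0.725,1],
    [[0.58,-0.98,0],-0.725,1],
  ],
)

```text
t: 4.47
eef_pos: [598.2, -16.7, 404.9]
tcp_rot: [3.141, 0.0, 1.568]
ft_force: [0.5, 0.3, -0.1]
opening: 1.002
grip_force: 0.0
```

```bash
cat > look.py <<'E'
from h import *
import sys
s=env.state();print(s["t"],np.round(s["eef_pos"],1),np.round(s["tcp_rot"],3),np.round(s["joints"],2))
p=read_camera("wrist");save(p,sys.argv[1])
for k in sys.argv[2:]:
    for r in cut_out(k,p)[:2]:
        m=r["region"].astype(np.uint8)
        cs=max(cv2.findContours(m,cv2.RETR_EXTERNAL,cv2.CHAIN_APPROX_NONE)[0],key=len)
        top=float(Z[k])
        g=np.array([at_z(p,u,top)[:2] for u in cs.reshape(-1,2)],np.float32)
        c,wh,a=cv2.minAreaRect(g)
        if wh[0]<wh[1]: a+=90
        print(k,round(r["confidence"],2),"px",np.round(r["at"]),"w",np.round(at_z(p,r["at"],top)[:2],1),"rect",np.round(c,1),np.round(sorted(wh),0),"long-axis yaw",round(np.radians(a),3))
E
python3 look.py tray spoon_rest timer_well carton_well shaker_well fork_mid cream_pot_mid
```

```text
4.4667 [598.2 -16.7 404.9] [3.141 0.    1.568] [-0.14  0.45  1.63  0.    1.06 -0.14]
spoon_rest 0.78 px [222. 108.] w [543.8  58.2] rect [596.2  58.8] [202. 223.] long-axis yaw 1.738
timer_well 0.65 px [325. 135.] w [644.   32.1] rect [644.   29.1] [105. 105.] long-axis yaw 1.736
carton_well 0.73 px [307.  41.] w [624.9 118. ] rect [628.5 120.1] [ 81. 104.] long-axis yaw 0.163
shaker_well 0.56 px [160. 327.] w [ 464.2 -179.3] rect [ 472.7 -204.6] [25. 48.] long-axis yaw 1.568
fork_mid 0.75 px [162. 328.] w [ 464.7 -183.5] rect [ 470.8 -207.3] [24. 46.] long-axis yaw 1.558
fork_mid 0.5 px [309.  41.] w [627.5 118.2] rect [628.7 121.1] [ 82. 104.] long-axis yaw 0.164
cream_pot_mid 0.92 px [283. 272.] w [ 602.7 -107.3] rect [ 603.1 -105.1] [52. 60.] long-axis yaw 3.139
```

View pics/tray.png

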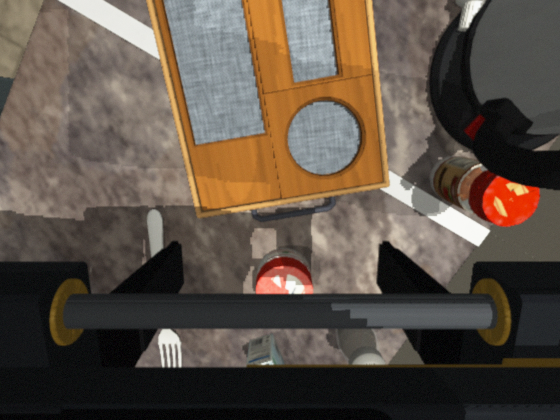

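The tray sits at the top of the picture. Its near corners are at (200,216) and (388,186), the timer well is centred at (324,137), the carton well's near corners are (291,83) and (340,74), and the rest's are (194,146) and (265,136). The cream pot and fork are partly visible below. I'll fit the tray model to these points.

```bash
python3 - <<'E'
from h import *
from scipy.optimize import least_squares
p=read_camera("wrist")
px=np.array([(200,216),(388,186),(324,137),(291,83),(340,74),(194,146),(265,136)],float)
L=np.array([(-47,-157,26),(147,-157,26),(90,-100,18),(69,-45,18),(111,-45,18),(-35,-86,16),(35,-86,16)],float)
def W(q,L):
    c,s=np.cos(q[2]),np.sin(q[2]); L=np.atleast_2d(L)
    return np.c_[q[0]+c*L[:,0]-s*L[:,1],q[1]+s*L[:,0]+c*L[:,1],L[:,2]]
f=lambda q:(proj(p,W(q,L))-px).ravel()
r=least_squares(f,[545,110,.165]);print(np.round(r.x,3),np.round(f(r.x).reshape(-1,2),1).tolist())
print("timer,carton,shaker",np.round(W(r.x,[(90,-100,12),(90,0,12),(90,100,12)]),1).tolist())
E
```

```text
[5.34702e+02 1.15994e+02 1.74000e-01] [[-2.9, 3.1], [2.6, 0.4], [-0.3, 0.7], [2.0, -0.5], [-2.3, 0.4], [0.8, -0.5], [0.2, -3.0]]
timer,carton,shaker [[640.6, 33.1, 12.0], [623.3, 131.6, 12.0], [606.1, 230.0, 12.0]]
```

Emit:
move_arm(
  commands=[
    [[-0.12,-1,0],0,1],
    [[-0.12,-1,0],0,1],
    [[-0.12,-1,0],0,1],
    [[-0.12,-1,0],0,1],
    [[-0.12,-1,0],0,1],
    [[-0.12,-1,0],0,1],
    [[-0.12,-1,0],0,1],
    [[-0.12,-1,0],0,1],
    [[-0.12,-1,0],0,1],
    [[-0.12,-1,0],0,1],
    [[-0.12,-1,0],0,1],
    [[-0.12,-1,0],0,1],
    [[-0.12,-1,0],0,1],
    [[0,-1,0],0,1],
    [[0,0,0],0,1],
  ],
)

```text
t: 6.12
eef_pos: [550.2, -438.5, 404.4]
tcp_rot: [3.141, 0.001, 1.569]
ft_force: [0.5, -0.2, 0.6]
opening: 1.002
grip_force: 0.0
```

```bash
python3 look.py objs tea_carton_mid tea_timer_mid sugar_shaker_mid teaspoon_mid fork_mid cream_pot_mid
```

```text
6.1167 [ 550.2 -438.5  404.4] [3.141e+00 1.000e-03 1.569e+00] [-0.77  0.61  1.34 -0.    1.19 -0.76]
tea_carton_mid 0.45 px [324.   1.] w [ 590.2 -275.2] rect [ 594.7 -277.8] [ 6. 23.] long-axis yaw 3.14
tea_timer_mid 0.57 px [340.  93.] w [ 606.1 -351.3] rect [ 604.8 -353. ] [59. 62.] long-axis yaw 0.531
```

View pics/objs.png

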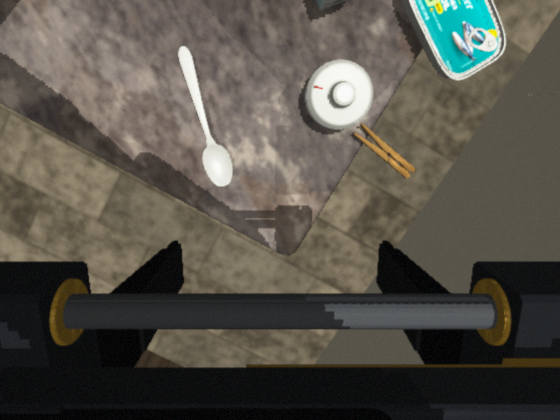

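The teaspoon runs from its handle end at (183,48) to its bowl end at (223,184). The timer is at (340,95), with its knob at (343,93). The carton is just cut off at the top edge. I'll look again 130 mm further left.

Emit:
move_arm(
  commands=[
    [[0,1,0],0,1],
    [[0,1,0],0,1],
    [[0,1,0],0,1],
    [[0,1,0],0,1],
    [[0,0.5,0],0,1],
    [[0,0,0],0,1],
  ],
)

```text
t: 6.97
eef_pos: [551.0, -296.8, 405.5]
tcp_rot: [3.141, -0.0, 1.574]
ft_force: [-0.1, -0.8, 0.2]
opening: 1.003
grip_force: 0.0
```

```bash
python3 look.py objs2 tea_carton_mid tea_timer_mid sugar_shaker_mid teaspoon_mid fork_mid cream_pot_mid
```

```text
6.9667 [ 551.  -296.8  405.5] [ 3.141 -0.     1.574] [-0.6   0.49  1.56  0.    1.09 -0.6 ]
tea_carton_mid 0.81 px [322. 120.] w [ 591.6 -232.6] rect [ 590.2 -235. ] [37. 84.] long-axis yaw 1.904
tea_timer_mid 0.89 px [331. 238.] w [ 603.8 -348.4] rect [ 604.9 -350.6] [62. 67.] long-axis yaw 1.589
sugar_shaker_mid 0.57 px [432.  63.] w [ 682.3 -185.1] rect [ 682.7 -183.3] [41. 67.] long-axis yaw 0.381
teaspoon_mid 0.58 px [207. 242.] w [ 473.9 -360.5] rect [ 477.6 -363.6] [ 28. 119.] long-axis yaw 1.756
fork_mid 0.88 px [192.  73.] w [ 468.  -190.2] rect [ 472.  -183.8] [ 23. 113.] long-axis yaw 1.534
cream_pot_mid 0.79 px [336.   9.] w [ 601.3 -138.2] rect [ 600.8 -140.8] [19. 54.] long-axis yaw 0.003
cream_pot_mid 0.47 px [432.  59.] w [ 689.1 -179.3] rect [ 690.6 -181.3] [44. 71.] long-axis yaw 0.242
```

View pics/objs2.png

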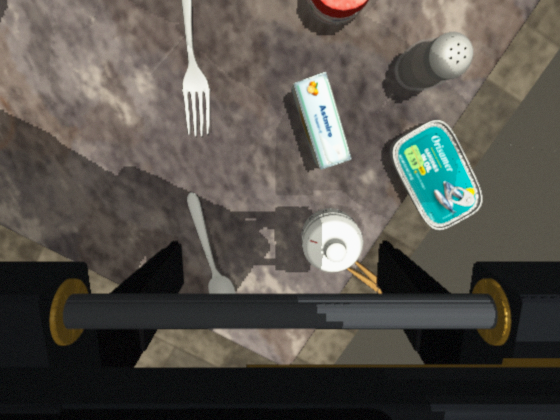

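The carton's top corners are (297,82), (327,73), (350,160) and (320,168). The shaker's dome is at (453,55) with its base near (405,77). The timer's knob is at (336,251), and the fork and cream pot are at the top.

```bash
python3 - <<'E'
from h import *
p=read_camera("wrist");s=read_camera("scene");d=read_camera("side")
c=np.array([at_z(p,u,54)[:2] for u in((297,82),(327,73),(350,160),(320,168))]);print("carton",c.mean(0).round(1),c.round().tolist())
l=(c[2]+c[3]-c[0]-c[1]);print("yaw",np.arctan2(-l[1],-l[0]), np.linalg.norm(l)/2)
print("shaker dome",at_z(p,(453,55),84).round(1),"timer knob",at_z(p,(336,251),57).round(1))
for a,b in(((369,228),(347,212)),):
    print("tri shaker",tri([ray(s,a),ray(d,b),ray(p,(428,66))]).round(1))
# overlay check of hypotheses: circle projections
sh=at_z(p,(453,55),84)[:2]
print(proj(p,[[*sh,0],[*sh,30],[*sh,84]]).round(), proj(s,[[*sh,0],[*sh,90]]).round(), proj(d,[[*sh,0],[*sh,90]]).round())
E
```

```text
carton [ 589.8 -238.4] [[566.0, -206.0], [591.0, -199.0], [614.0, -271.0], [588.0, -278.0]]
yaw 1.8641915279757375 75.8017772557217
shaker dome [ 682.  -188.8   84. ] timer knob [ 604.3 -355.6   57. ]
tri shaker [ 678.  -187.6   45.6]
[[414.  68.]
 [426.  64.]
 [453.  55.]] [[369. 247.]
 [373. 209.]] [[348. 227.]
 [351. 195.]]
```

Emit:
move_arm(
  commands=[
    [[0.9,-0.95,0],0,1],
    [[0.89,-0.95,-1],0,1],
    [[0,0,-1],0,1],
    [[0,0,-1],0,1],
    [[0,0,-1],0,1],
    [[0,0,-1],0,1],
    [[0,0,-1],0,1],
    [[0,0,-0.75],0,1],
    [[0,0,0],0,1],
    [[0,0,0],0,1],
  ],
)

```text
t: 8.3
eef_pos: [600.3, -352.8, 206.2]
tcp_rot: [-3.14, -0.001, 1.571]
ft_force: [-0.0, -0.4, 0.1]
opening: 0.997
grip_force: 0.0
```

Emit:
move_arm(
  commands=[
    [[0.12,-0.04,-0.1],0,1],
    [[0,0,0],0,-1],
    [[0,0,0],0,-1],
    [[0,0,0],0,-1],
    [[0,0,0],0,-1],
    [[0,0,0],0,-1],
    [[0,0,0],0,-1],
  ],
)

```text
t: 8.88
eef_pos: [603.9, -353.8, 204.2]
tcp_rot: [3.141, 0.0, 1.571]
ft_force: [0.4, 0.3, 0.1]
opening: 0.638
grip_force: 0.0
```

Emit:
move_arm(
  commands=[
    [[0,0,0],0,-1],
    [[0,0,0],0,-1],
    [[0,0,0.5],0,-1],
    [[0,0,1],0,-1],
    [[0,0,1],0,-1],
    [[0,0,1],0,-1],
    [[0,0,0.5],0,-1],
    [[0,0,0],0,-1],
  ],
)

```text
t: 9.55
eef_pos: [604.2, -354.0, 327.8]
tcp_rot: [3.137, 0.003, 1.571]
ft_force: [0.8, -0.0, -0.6]
opening: 0.616
grip_force: 30.0
```

Emit:
move_arm(
  commands=[
    [[0.06,0.645,0],0.98,-1],
    [[0.06,0.645,0],0.98,-1],
    [[0.06,0.645,0],0.98,-1],
    [[0.06,0.645,0],0.98,-1],
    [[0.06,0.645,0],0.98,-1],
    [[0.06,0.645,0],0.98,-1],
    [[0.06,0.645,0],0.98,-1],
    [[0.06,0.645,0],0.98,-1],
    [[0.06,0.645,0],0.98,-1],
    [[0.06,0.645,0],0.98,-1],
    [[0.06,0.645,0],0.98,-1],
    [[0.06,0.645,0],0.98,-1],
    [[0.06,0.645,0],0.98,-1],
    [[0.06,0.645,0],0.98,-1],
    [[0.06,0.645,0],0.98,-1],
    [[0.06,0.645,0],0.98,-1],
    [[0.06,0.645,0],0.98,-1],
    [[0.06,0.645,0],0.98,-1],
    [[0.06,0.645,0],0.98,-1],
    [[0.06,0.645,0],0.98,-1],
  ],
)

```text
t: 11.22
eef_pos: [639.8, 34.1, 322.3]
tcp_rot: [3.141, -0.002, -3.141]
ft_force: [0.2, -0.3, -1.1]
opening: 0.615
grip_force: 30.0
```

```bash
cat > chk.py <<'E'
from h import *
import sys
s=env.state();print(s["t"],np.round(s["eef_pos"],1),np.round(s["tcp_rot"],3),s["opening"],s["grip_force"])
P={n:read_camera(n) for n in("scene","side")}
for k in sys.argv[1:]:
    rs=[]
    for n,p in P.items():
        r=cut_out(k,p)[:1]
        if r: 
            q=np.argwhere(r[0]["region"])[:,::-1]; m=(q.min(0)+q.max(0))/2; rs.append(ray(p,m)); print(k,n,round(r[0]["confidence"],2),q.min(0),q.max(0))
    if len(rs)==2: print("  tri",tri(rs).round(1))
E
python3 chk.py tea_timer_mid timer_well carton_well shaker_well
```

```text
11.2167 [639.8  34.1 322.3] [ 3.141e+00 -2.000e-03 -3.141e+00] 0.6145244598013793 29.99842315010028
tea_timer_mid scene 0.75 [278 140] [299 168]
tea_timer_mid side 0.64 [243 156] [268 184]
  tri [627.8  33.6 147.5]
timer_well scene 0.94 [265 190] [320 215]
timer_well side 0.75 [237 204] [280 226]
  tri [643.7  32.9  19.5]
carton_well scene 0.85 [237 178] [289 200]
carton_well side 0.66 [196 200] [242 222]
  tri [625.3 132.1  22. ]
shaker_well side 0.67 [157 198] [203 220]
```

```bash
python3 - <<'E'
from h import *
s=read_camera("scene");d=read_camera("side")
a=cv2.resize(s["image"][110:240,220:350],(390,390),interpolation=cv2.INTER_CUBIC);b=cv2.resize(d["image"][110:240,190:320],(390,390),interpolation=cv2.INTER_CUBIC)
cv2.imwrite("pics/t1.png",np.hstack([a,b])[:,:,::-1])
for p,o in((s,(220,110)),(d,(190,110))): print(((proj(p,[[639.8,34.1,151+dz] for dz in(-32,0,25)])-o)*3).round())
E
```

```text
[[217. 163.]
 [218. 124.]
 [220.  92.]]
[[201. 208.]
 [201. 171.]
 [200. 141.]]
```

View pics/t1.png

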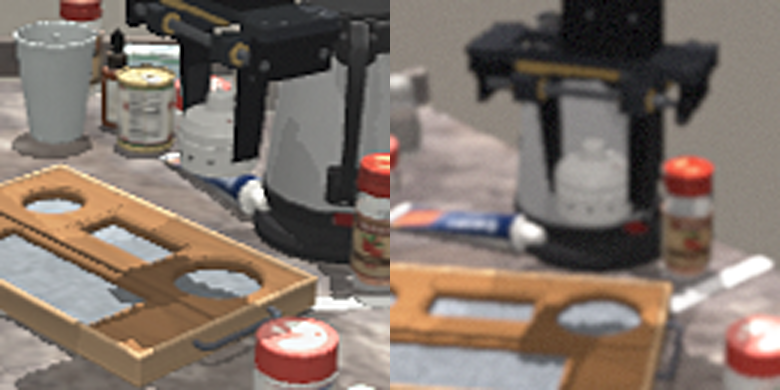

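The timer hangs upright between the fingers, at about x=211 in the left crop against the 218 expected, so it sits roughly 4 mm towards −x. The well below it is clear. I'll shift and lower.

Emit:
move_arm(
  commands=[
    [[0.17,-0.03,0],0,-1],
    [[0,0,-1],0,-1],
    [[0,0,-1],0,-1],
    [[0,0,-0.6],0,-1],
    [[0,0,-0.4],0,-1],
    [[0,0,-0.3],0,-1],
    [[0,0,0],0,-1],
    [[0,0,0],0,-1],
  ],
)

```text
t: 12.48
eef_pos: [645.4, 32.2, 225.3]
tcp_rot: [3.142, 0.001, 3.139]
ft_force: [0.0, -0.3, -1.1]
opening: 0.617
grip_force: 30.0
```

Emit:
move_arm(
  commands=[
    [[0,0,-0.15],0,-1],
    [[0,0,-0.12],0,-1],
    [[0,0,0],0,-1],
    [[0,0,0],0,-1],
  ],
)

```text
t: 12.82
eef_pos: [645.1, 32.3, 217.0]
tcp_rot: [3.142, 0.0, 3.139]
ft_force: [-0.3, -0.2, -1.1]
opening: 0.617
grip_force: 30.0
```

```bash
python3 - <<'E'
from h import *
s=env.state();print(s["eef_pos"],s["ft_force"])
s=read_camera("scene");d=read_camera("side")
a=cv2.resize(s["image"][150:250,220:350],(390,300),interpolation=cv2.INTER_CUBIC);b=cv2.resize(d["image"][150:250,190:320],(390,300),interpolation=cv2.INTER_CUBIC)
cv2.imwrite("pics/t2.png",np.hstack([a,b])[:,:,::-1])
E
```

```text
[645.08819384  32.31117706 217.02978077] [-0.30522979 -0.22292354 -1.06441013]
```

View pics/t2.png

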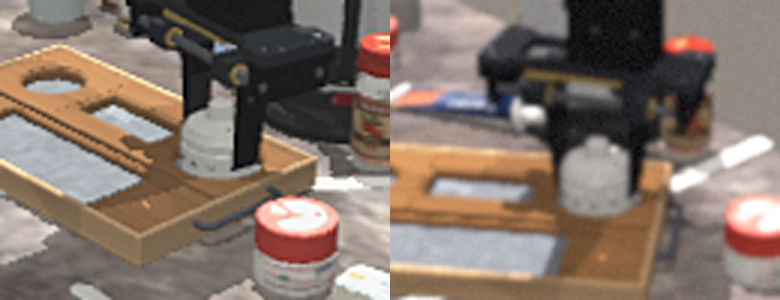

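The timer is down in its well with no contact force. I'll release it, lift and go to the carton.

Emit:
move_arm(
  commands=[
    [[0,0,0],0,0.5],
    [[0,0,0],0,0.5],
    [[0,0,0],0,0.5],
    [[0,0,0.5],0,0.5],
    [[0,0,1],0,0.5],
    [[0,0,1],0,0.5],
    [[0,0,1],0,0.5],
  ],
)

```text
t: 13.5
eef_pos: [644.9, 32.3, 323.0]
tcp_rot: [3.141, -0.001, 3.139]
ft_force: [0.1, 0.1, 0.9]
opening: 0.749
grip_force: 0.0
```

Emit:
move_arm(
  commands=[
    [[-0.12,-0.55,0.3],-1,0.5],
    [[-0.12,-0.55,0.2],-1,0.5],
    [[-0.12,-0.55,0],-1,0.5],
    [[-0.12,-0.55,0],-1,0.5],
    [[-0.12,-0.55,0],-1,0.5],
    [[-0.12,-0.55,0],-1,0.5],
    [[-0.12,-0.55,0],-1,0.5],
    [[-0.12,-0.55,0],-1,0.5],
    [[-0.12,-0.55,0],-1,0.5],
    [[-0.12,-0.55,0],-1,0.5],
    [[-0.12,-0.55,0],-1,0.5],
    [[-0.12,-0.55,0],-1,0.5],
    [[-0.12,-0.55,0],-1,0.5],
    [[-0.12,-0.55,0],-1,0.5],
    [[-0.12,-0.55,0],-1,0.5],
    [[0,-0.7,0],-1,0.5],
    [[0,0,0],0,0.5],
  ],
)

```text
t: 14.92
eef_pos: [590.8, -239.0, 336.9]
tcp_rot: [3.141, 0.001, 1.852]
ft_force: [0.1, -0.2, -0.2]
opening: 0.749
grip_force: 0.0
```

```bash
python3 chk.py tea_timer_mid tea_carton_mid; python3 look.py w3 tea_carton_mid sugar_shaker_mid cream_pot_mid
```

```text
14.9167 [ 590.8 -239.   336.9] [3.141e+00 1.000e-03 1.852e+00] 0.7491496384474529 0.0
tea_timer_mid scene 0.87 [280 183] [305 208]
tea_timer_mid side 0.9 [246 196] [271 220]
  tri [642.7  32.3  39.4]
tea_carton_mid scene 0.85 [331 238] [373 279]
tea_carton_mid side 0.93 [344 228] [383 255]
  tri [ 589.8 -234.5   26.7]
15.2167 [ 591.2 -235.3  336.8] [ 3.141 -0.     1.861] [-0.48  0.58  1.6   0.    0.96 -0.77]
tea_carton_mid 0.63 px [278. 205.] w [ 590.7 -237.1] rect [ 590.1 -238.3] [33. 90.] long-axis yaw 1.915
sugar_shaker_mid 0.6 px [418. 183.] w [ 684.3 -186.7] rect [ 684.3 -183.8] [40. 67.] long-axis yaw 3.11
cream_pot_mid 0.89 px [346.  49.] w [ 605.1 -111.3] rect [ 605.5 -114.3] [61. 66.] long-axis yaw 1.417
```

Emit:
move_arm(
  commands=[
    [[-0.03,-0.1,-1],0.2,0.5],
    [[0,0,-1],0,0.5],
    [[0,0,-1],0,0.5],
    [[0,0,-1],0,0.5],
    [[0,0,-0.33],0,0.5],
    [[0,0,0],0,0.5],
    [[0,0,0],0,-1],
    [[0,0,0],0,-1],
    [[0,0,0],0,-1],
    [[0,0,0],0,-1],
    [[0,0,0],0,-1],
    [[0,0,0],0,-1],
    [[0,0,0],0,-1],
    [[0,0,0],0,-1],
  ],
)

```text
t: 16.58
eef_pos: [590.2, -239.2, 207.3]
tcp_rot: [3.141, 0.0, 1.875]
ft_force: [-0.1, 0.1, 5.5]
opening: 0.335
grip_force: 29.7
```

Emit:
move_arm(
  commands=[
    [[0,0,0.5],0,-1],
    [[0,0,1],0,-1],
    [[0,0,1],0,-1],
    [[0,0,1],0,-1],
    [[0,0,0.8],0,-1],
    [[0.087,0.95,0],-0.128,-1],
    [[0.087,0.95,0],-0.128,-1],
    [[0.087,0.95,0],-0.128,-1],
    [[0.087,0.95,0],-0.128,-1],
    [[0.087,0.95,0],-0.128,-1],
    [[0.087,0.95,0],-0.128,-1],
    [[0.087,0.95,0],-0.128,-1],
    [[0.087,0.95,0],-0.128,-1],
    [[0.087,0.95,0],-0.128,-1],
    [[0.087,0.95,0],-0.128,-1],
    [[0.087,0.95,0],-0.128,-1],
    [[0.087,0.95,0],-0.128,-1],
    [[0.087,0.95,0],-0.128,-1],
    [[0,0,0],0,-1],
  ],
)

```text
t: 18.17
eef_pos: [624.0, 135.4, 335.7]
tcp_rot: [3.141, -0.001, 1.744]
ft_force: [-0.6, 0.3, -0.5]
opening: 0.334
grip_force: 29.7
```

```bash
python3 chk.py tea_carton_mid carton_well; python3 look.py w4 tea_carton_mid carton_well shaker_well
```

```text
18.1667 [624.  135.4 335.7] [ 3.141e+00 -1.000e-03  1.744e+00] 0.3335264772044517 29.713567793369293
tea_carton_mid scene 0.79 [246 124] [276 151]
tea_carton_mid side 0.93 [195 149] [230 174]
  tri [622.9 139.6 156.3]
carton_well scene 0.82 [236 177] [284 202]
carton_well side 0.85 [197 200] [241 223]
  tri [613.1 126.5  26.9]
18.4667 [624.1 130.2 335.9] [-3.142  0.     1.74 ] [ 0.1   0.58  1.6  -0.    0.96 -0.07]
tea_carton_mid 0.72 px [282. 246.] w [633.3  95.6] rect [628.5 106.6] [ 62. 107.] long-axis yaw 1.748
carton_well 0.96 px [287. 166.] w [626.1 159.1] rect [626.2 127.5] [103. 105.] long-axis yaw 0.161
shaker_well 0.45 px [159. 127.] w [520.1 172. ] rect [522.  156.1] [ 94. 216.] long-axis yaw 1.73
```

View pics/w4.png

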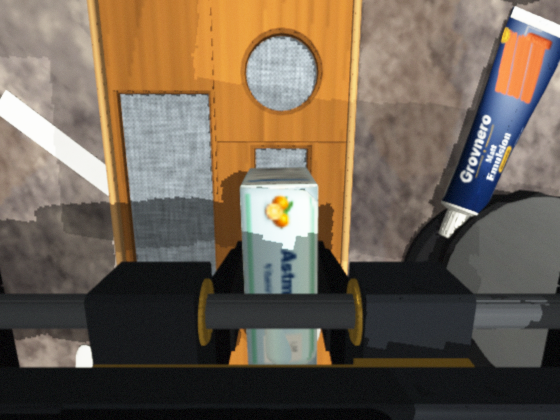

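The carton is held square over its well. The well's far edge shows at (254,149) to (311,146), the shaker well is centred at (282,72), and the rest's far corners are (119,94) and (211,94). I'll refit the tray pose.

```bash
python3 - <<'E'
from h import *
from scipy.optimize import least_squares
print(np.round(env.state()["eef_pos"],1))
p=read_camera("wrist")
px=np.array([(282,72),(254,149),(311,146),(119,94),(211,94),(214,142),(350,143)],float)
L=np.array([(90,100,18),(69,45,18),(111,45,18),(-35,86,16),(35,86,16),(40,50,24),(140,50,24)],float)
def W(q,L):
    c,s=np.cos(q[2]),np.sin(q[2]); L=np.atleast_2d(L)
    return np.c_[q[0]+c*L[:,0]-s*L[:,1],q[1]+s*L[:,0]+c*L[:,1],L[:,2]]
f=lambda q:(proj(p,W(q,L))-px).ravel()
r=least_squares(f,[545,110,.165],loss="soft_l1");print(np.round(r.x,3),np.round(f(r.x).reshape(-1,2),1).tolist())
print("timer,carton,shaker",np.round(W(r.x,[(90,-100,12),(90,0,12),(90,100,12)]),1).tolist())
print("carton bottom far corners", [at_z(p,u,129).round(1).tolist() for u in((255,167),(309,167))],"top far",[at_z(p,u,183).round(1).tolist() for u in((243,184),(318,184))])
E
```

```text
[624.2 130.6 336. ]
[5.38834e+02 1.14079e+02 1.74000e-01] [[0.0, 1.9], [1.6, -1.3], [-2.3, 1.5], [0.5, 0.1], [-0.5, -0.3], [3.5, -0.0], [-3.0, -1.5]]
timer,carton,shaker [[644.8, 31.1, 12.0], [627.5, 129.6, 12.0], [610.2, 228.1, 12.0]]
carton bottom far corners [[605.6, 171.7, 129.0], [632.4, 176.3, 129.0]] top far [[604.5, 172.9, 183.0], [631.4, 177.5, 183.0]]
```

Emit:
move_arm(
  commands=[
    [[0.03,-0.14,0],0,-1],
    [[0,0,-1],0,-1],
    [[0,0,-1],0,-1],
    [[0,0,-0.8],0,-1],
    [[0,0,-0.3],0,-1],
    [[0,0,-0.25],0,-1],
    [[0,0,-0.25],0,-1],
    [[0,0,-0.2],0,-1],
    [[0,0,0],0,-1],
    [[0,0,0],0,-1],
  ],
)

```text
t: 19.55
eef_pos: [625.1, 127.1, 222.4]
tcp_rot: [3.141, 0.0, 1.742]
ft_force: [0.1, -0.3, -0.3]
opening: 0.337
grip_force: 29.7
```

```bash
python3 chk.py tea_carton_mid tea_timer_mid
```

```text
19.55 [625.1 127.1 222.4] [3.141 0.    1.742] 0.3372338970048617 29.71302330493927
tea_timer_mid scene 0.59 [280 182] [305 209]
tea_timer_mid side 0.78 [248 196] [271 221]
  tri [639.7  28.7  40.9]
```

Emit:
move_arm(
  commands=[
    [[0,0,-0.07],0,-1],
    [[0,0,0],0,0.1],
    [[0,0,0],0,0.1],
    [[0,0,0],0,0.1],
    [[0,0,0.5],0,0.1],
    [[0,0,1],0,0.1],
    [[0,0,1],0,0.1],
    [[0,0,1],0,0.3],
    [[0,0,0.5],0,0.5],
    [[0,0,0],0,0.5],
  ],
)

```text
t: 20.68
eef_pos: [625.3, 127.2, 343.7]
tcp_rot: [3.135, 0.0, 1.742]
ft_force: [-0.1, 0.5, 0.8]
opening: 0.708
grip_force: 0.0
```

Emit:
move_arm(
  commands=[
    [[0.17,-0.955,0],0,0.5],
    [[0.17,-0.955,0],0,0.5],
    [[0.17,-0.955,0],0,0.5],
    [[0.17,-0.955,0],0,0.5],
    [[0.17,-0.955,0],0,0.5],
    [[0.17,-0.955,0],0,0.5],
    [[0.17,-0.955,0],0,0.5],
    [[0.17,-0.955,0],0,0.5],
    [[0.17,-0.955,0],0,0.5],
    [[0.17,-0.955,0],0,0.5],
    [[0.17,-0.955,0],0,0.5],
    [[0,0,0],0,0.5],
    [[0,0,0],0,0.5],
  ],
)

```text
t: 21.77
eef_pos: [680.9, -189.4, 338.3]
tcp_rot: [-3.14, -0.001, 1.739]
ft_force: [0.6, 0.8, -0.3]
opening: 0.75
grip_force: 0.0
```

```bash
python3 chk.py tea_carton_mid tea_timer_mid sugar_shaker_mid; python3 look.py w5 sugar_shaker_mid; python3 - <<'E'
from h import *
s=read_camera("scene");d=read_camera("side")
a=cv2.resize(s["image"][90:230,170:380],(420,280),interpolation=cv2.INTER_CUBIC);b=cv2.resize(d["image"][120:260,80:270],(380,280),interpolation=cv2.INTER_CUBIC)
w=cv2.resize(cv2.imread("pics/w5.png")[:,:,::-1],(400,300))
cv2.imwrite("pics/t3.png",np.vstack([np.hstack([a,b]),np.hstack([w,np.zeros((300,400,3),np.uint8)])])[:,:,::-1])
for x,y,n in(((238,157),(140,190),"cup2"),((196,160),(98,206),"cup1"),((268,158),(172,184),"jar")): print(n,tri([ray(s,x),ray(d,y)]).round())
E
```

```text
21.7667 [ 680.9 -189.4  338.3] [-3.140e+00 -1.000e-03  1.739e+00] 0.7495593774505566 0.0
tea_carton_mid scene 0.9 [248 167] [277 196]
tea_carton_mid side 0.86 [202 193] [235 217]
  tri [622.5 131.1  42.3]
tea_timer_mid scene 0.84 [280 183] [305 208]
tea_timer_mid side 0.64 [247 196] [271 221]
  tri [641.1  30.5  39.8]
sugar_shaker_mid scene 0.68 [322 313] [394 350]
sugar_shaker_mid side 0.94 [339 194] [355 230]
  tri [ 602.3 -242.2  -13.9]
22.1667 [ 681.1 -187.2  339.9] [3.141 0.    1.743] [-0.36  0.67  1.4   0.    1.07 -0.53]
sugar_shaker_mid 0.85 px [281. 207.] w [ 683.1 -186. ] rect [ 682.1 -185.3] [41. 52.] long-axis yaw 1.761
cup2 [727. 428. -13.]
cup1 [616. 491. -20.]
jar [790. 358.  -8.]
```

View pics/t3.png

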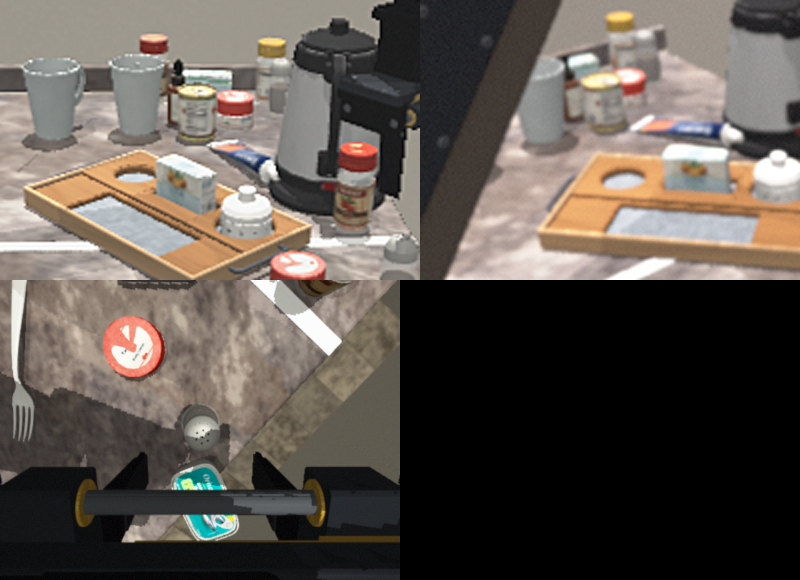

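Timer and carton both stand in their wells. In the wrist crop the shaker's dome is at full-frame (281,213), with the tin just behind it.

```bash
python3 - <<'E'
from h import *
p=read_camera("wrist");s=env.state();print(np.round(s["eef_pos"],1))
for u,z in(((281,213),84),((281,213),88),((281,190),30),((287,255),22)): print(u,z,at_z(p,u,z).round(1))
t=s["eef_pos"]; print("axis",proj(p,[[t[0],t[1],z] for z in(0,30,84)]).round())
r=cut_out("sugar_shaker_mid",p)[0]["region"];q=np.argwhere(r)[:,::-1];print(q.min(0),q.max(0))
for y in(-180,-184,-188,-192): print(y,proj(p,[[682,y,84],[682,y+17,78],[682,y+22,0],[682,y-17,78]]).round().tolist())
E
```

```text
[ 681.1 -187.9  339.8]
(281, 213) 84 [ 681.9 -181.1   84. ]
(281, 213) 88 [ 681.7 -180.    88. ]
(281, 190) 30 [ 681.3 -176.7   30. ]
(287, 255) 22 [ 696.3 -233.1   22. ]
axis [[279. 195.]
 [278. 203.]
 [278. 223.]]
[253 171] [307 236]
-180 [[281.0, 211.0], [286.0, 185.0], [285.0, 162.0], [277.0, 233.0]]
-184 [[280.0, 217.0], [285.0, 190.0], [285.0, 167.0], [276.0, 238.0]]
-188 [[279.0, 223.0], [284.0, 196.0], [284.0, 171.0], [275.0, 244.0]]
-192 [[278.0, 229.0], [283.0, 202.0], [283.0, 176.0], [274.0, 249.0]]
```

Emit:
move_arm(
  commands=[
    [[0.03,0.13,-1],0,0.5],
    [[0,0,-1],0,0.5],
    [[0,0,-1],0,0.5],
    [[0,0,-0.9],0,0.5],
    [[0,0,-0.4],0,0.5],
    [[0,0,-0.17],0,0.5],
    [[0,0,0],0,0.5],
    [[0,0,0],0,-1],
    [[0,0,0],0,-1],
    [[0,0,0],0,-1],
    [[0,0,0],0,-1],
    [[0,0,0],0,-1],
    [[0,0,0],0,-1],
    [[0,0,0],0,-1],
  ],
)

```text
t: 23.63
eef_pos: [682.0, -184.2, 206.4]
tcp_rot: [3.141, 0.0, 1.742]
ft_force: [-2.3, 0.6, 5.3]
opening: 0.433
grip_force: 30.0
```

Emit:
move_arm(
  commands=[
    [[0,0,0.3],0,-1],
    [[0,0,0.6],0,-1],
    [[0,0,1],0,-1],
    [[0,0,1],0,-1],
    [[0,0,1],0,-1],
    [[0,0,0.6],0,-1],
    [[0,0,0],0,-1],
    [[0,0,0],0,-1],
  ],
)

```text
t: 24.3
eef_pos: [681.8, -184.0, 341.6]
tcp_rot: [3.14, 0.001, 1.742]
ft_force: [-0.3, 0.8, -1.2]
opening: 0.433
grip_force: 30.0
```

Emit:
move_arm(
  commands=[
    [[-0.08,0.43,0],0,-1],
    [[-0.154,0.86,0],0,-1],
    [[-0.154,0.86,0],0,-1],
    [[-0.154,0.86,0],0,-1],
    [[-0.154,0.86,0],0,-1],
    [[-0.154,0.86,0],0,-1],
    [[-0.154,0.86,0],0,-1],
    [[-0.154,0.86,0],0,-1],
    [[-0.154,0.86,0],0,-1],
    [[-0.154,0.86,0],0,-1],
    [[-0.154,0.86,0],0,-1],
    [[-0.154,0.86,0],0,-1],
    [[-0.154,0.86,0],0,-1],
    [[-0.154,0.86,0],0,-1],
    [[-0.154,0.86,0],0,-1],
    [[-0.154,0.86,0],0,-1],
    [[-0.08,0.43,0],0,-1],
    [[0,0,0],0,-1],
    [[0,0,0],0,-1],
  ],
)

```text
t: 25.88
eef_pos: [607.4, 229.1, 339.6]
tcp_rot: [-3.14, 0.0, 1.743]
ft_force: [-0.5, -0.3, -0.8]
opening: 0.435
grip_force: 30.0
```

```bash
python3 chk.py sugar_shaker_mid shaker_well; python3 look.py w6 shaker_well sugar_shaker_mid; python3 - <<'E'
from h import *
s=read_camera("scene");d=read_camera("side")
a=cv2.resize(s["image"][90:230,190:320],(371,400),interpolation=cv2.INTER_CUBIC);b=cv2.resize(d["image"][120:260,130:260],(371,400),interpolation=cv2.INTER_CUBIC)
cv2.imwrite("pics/t4.png",np.hstack([a,b])[:,:,::-1])
E
```

```text
25.8833 [607.4 229.1 339.6] [-3.14   0.     1.743] 0.43457459802908904 29.9998496635817
sugar_shaker_mid scene 0.94 [229 102] [243 138]
sugar_shaker_mid side 0.55 [170 138] [184 171]
  tri [599.1 218.1 178. ]
shaker_well scene 0.66 [212 166] [247 187]
shaker_well side 0.6 [157 198] [201 219]
  tri [579.3 218.   36.8]
26.1833 [608.1 227.7 340.6] [3.142 0.    1.74 ] [ 0.26  0.59  1.56 -0.    0.99  0.09]
sugar_shaker_mid 0.77 px [276. 279.] w [616.2 169.6] rect [614.9 189.6] [64. 76.] long-axis yaw 0.183
```

View pics/t4.png

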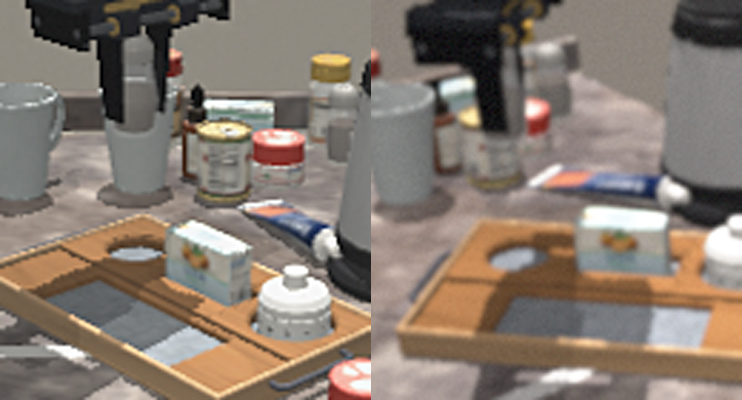

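The shaker hangs upright above its empty well, and the timer and carton stand in theirs. I'll check where the shaker sits in the grip before lowering.

```bash
python3 - <<'E'
from h import *
p=read_camera("wrist");s=read_camera("scene");t=env.state()["eef_pos"];b=t[2]-206.4;print(np.round(t,1))
for p_,n in((p,"wrist"),(s,"scene")):
    r=cut_out("sugar_shaker_mid",p_)[0]["region"];q=np.argwhere(r)[:,::-1];print(n,q.min(0),q.max(0))
    for o in(-6,0,6):
        y=t[1]+o; print(o,proj(p_,[[t[0],y+17,b+78],[t[0],y,b+84],[t[0],y+22,b+30],[t[0],y+20,b]]).round().tolist())
save(p,"w7")
c=p["image"][100:420,130:430];cv2.imwrite("pics/w7c.png",cv2.resize(c,(600,560))[:,:,::-1] if 0 else c[:,:,::-1])
E
```

```text
[607.9 228.6 340.7]
wrist [231 216] [334 363]
-6 [[282.0, 302.0], [273.0, 359.0], [283.0, 239.0], [282.0, 224.0]]
0 [[285.0, 285.0], [276.0, 342.0], [286.0, 226.0], [284.0, 213.0]]
6 [[288.0, 268.0], [279.0, 326.0], [288.0, 213.0], [286.0, 202.0]]
scene [229 102] [245 137]
-6 [[234.0, 105.0], [238.0, 104.0], [234.0, 123.0], [234.0, 135.0]]
0 [[233.0, 104.0], [236.0, 103.0], [232.0, 122.0], [233.0, 134.0]]
6 [[232.0, 104.0], [235.0, 103.0], [231.0, 122.0], [232.0, 133.0]]
```

View pics/w7c.png

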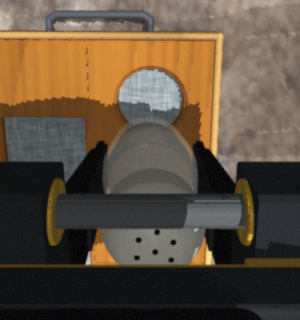

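The far edge of the shaker is at row ~220, so it sits within 2 mm of the grip centre. The well circle spans columns 248 to 315 with its top edge at row 166, so its centre is about (281,199).

```bash
python3 - <<'E'
from h import *
p=read_camera("wrist");print(env.state()["eef_pos"].round(1) if hasattr(env.state()["eef_pos"],"round") else env.state()["eef_pos"])
for z in(12,24):print(at_z(p,(281.5,199),z).round(1),at_z(p,(281.5,166),z).round(1),at_z(p,(248,199),z).round(1),at_z(p,(315,199),z).round(1))
E
```

```text
[607.9 228.7 340.7]
[610.5 228.4  12. ] [605.7 256.1  12. ] [582.4 223.5  12. ] [638.5 233.2  12. ]
[610.  231.1  24. ] [605.3 257.7  24. ] [583.  226.4  24. ] [636.9 235.7  24. ]
```

Emit:
move_arm(
  commands=[
    [[0.05,0.02,0],0,-1],
    [[0,0,-0.6],0,-1],
    [[0,0,-1],0,-1],
    [[0,0,-1],0,-1],
    [[0,0,-0.5],0,-1],
    [[0,0,-0.3],0,-1],
    [[0,0,-0.25],0,-1],
    [[0,0,-0.25],0,-1],
    [[0,0,-0.15],0,-1],
    [[0,0,0],0,-1],
    [[0,0,0],0,-1],
  ],
)

```text
t: 27.6
eef_pos: [609.5, 229.3, 219.7]
tcp_rot: [3.141, -0.0, 1.742]
ft_force: [-0.3, 0.0, -1.5]
opening: 0.429
grip_force: 30.0
```

Emit:
move_arm(
  commands=[
    [[0,0,0],0,0.25],
    [[0,0,0],0,0.25],
    [[0,0,0],0,0.25],
    [[0,0,0.4],0,0.25],
    [[0,0,1],0,0.25],
    [[0,0,1],0,0.25],
    [[0,0,1],0,0.25],
    [[0,0,0.6],0,0.25],
    [[0,0,0],0,0.25],
  ],
)

```text
t: 28.35
eef_pos: [609.6, 229.4, 344.8]
tcp_rot: [3.134, -0.001, 1.742]
ft_force: [0.3, -0.4, 0.5]
opening: 0.626
grip_force: 0.0
```

Emit:
move_arm(
  commands=[
    [[-0.18,-0.97,0],0.07,0.25],
    [[-0.18,-0.97,0],0.07,0.25],
    [[-0.18,-0.97,0],0.07,0.25],
    [[-0.18,-0.97,0],0.07,0.25],
    [[-0.18,-0.97,0],0.07,0.25],
    [[-0.18,-0.97,0],0.07,0.25],
    [[-0.18,-0.97,0],0.07,0.25],
    [[-0.18,-0.97,0],0.07,0.25],
    [[-0.18,-0.97,0],0.07,0.25],
    [[-0.18,-0.97,0],0.07,0.25],
    [[-0.18,-0.97,0],0.07,0.25],
    [[-0.18,-0.97,0],0.07,0.25],
    [[-0.18,-0.97,0],0.07,0.25],
    [[-0.18,-0.97,0],0.07,0.25],
    [[-0.18,-0.97,0],0.07,0.25],
    [[-0.18,-0.97,0],0.07,0.25],
    [[-0.18,-0.97,0],0.07,0.25],
    [[-0.18,-0.97,0],0.07,0.25],
    [[-0.18,-0.97,0],0.07,0.25],
    [[-0.18,-0.97,0],0.07,0.25],
  ],
)

```text
t: 30.02
eef_pos: [500.8, -354.1, 339.3]
tcp_rot: [-3.142, -0.0, 1.854]
ft_force: [1.0, 0.1, 0.0]
opening: 0.623
grip_force: 0.0
```

Emit:
move_arm(
  commands=[
    [[-0.3,-0.97,0],0,0.0],
    [[-0.2,-0.97,0],0,0.0],
    [[0,0,0],0,0.0],
    [[0,0,0],0,0.0],
  ],
)

```text
t: 30.35
eef_pos: [485.7, -412.0, 338.9]
tcp_rot: [-3.141, -0.0, 1.851]
ft_force: [-0.3, 0.4, -1.0]
opening: 0.502
grip_force: 0.0
```

```bash
python3 chk.py sugar_shaker_mid tea_timer_mid tea_carton_mid cream_pot_mid teaspoon_mid; python3 look.py w8 teaspoon_mid
```

```text
30.35 [ 485.7 -412.   338.9] [-3.141 -0.     1.851] 0.5022617795740499 0.0
sugar_shaker_mid scene 0.82 [230 147] [245 180]
sugar_shaker_mid side 0.61 [173 183] [189 213]
  tri [604.8 223.7  59.2]
tea_timer_mid scene 0.55 [282 182] [305 208]
tea_timer_mid side 0.96 [248 197] [270 221]
  tri [644.3  31.7  38.2]
tea_carton_mid scene 0.86 [247 167] [278 195]
tea_carton_mid side 0.73 [202 193] [234 216]
  tri [623.7 132.9  42.7]
cream_pot_mid scene 0.75 [305 216] [332 248]
cream_pot_mid side 0.63 [301 215] [326 245]
  tri [ 602.5 -116.9   26. ]
teaspoon_mid scene 0.88 [322 313] [394 350]
teaspoon_mid side 0.59 [392 288] [462 297]
  tri [ 479.8 -374.2    1.8]
30.95 [ 486.5 -410.7  339.2] [3.141 0.    1.854] [-0.8   0.57  1.6   0.    0.97 -1.09]
```

View pics/w8.png

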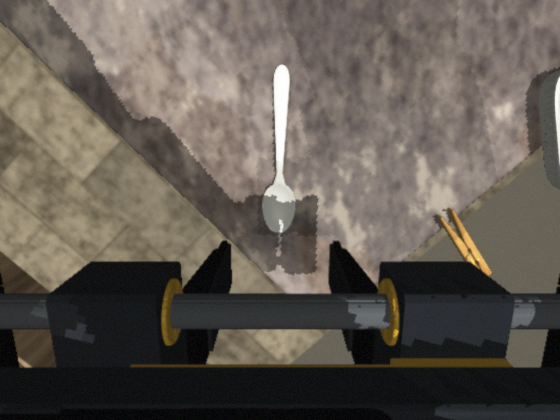

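The teaspoon is aligned with the tool. Its handle end is at (281,65), its neck at (279,185) and its bowl end at (279,235).

```bash
python3 - <<'E'
from h import *
p=read_camera("wrist");print(np.round(env.state()["eef_pos"],1))
a=at_z(p,(281.5,65),5);b=at_z(p,(279,235),5);v=(b-a);L=np.linalg.norm(v);v/=L;m=(a+b)/2
print(a.round(1),b.round(1),L,"tool yaw",np.arctan2(-v[1],-v[0]),"mid",m.round(1),"grip",(m+10*v).round(1))
for q in((281.5,100),(279,185)): print(at_z(p,q,5).round(1))
E
```

```text
[ 486.4 -410.9  339.2]
[ 458.8 -308.     5. ] [ 496.3 -444.2    5. ] 141.31173141144592 tool yaw 1.8394146739821933 mid [ 477.6 -376.1    5. ] grip [ 480.2 -385.7    5. ]
[ 466.3 -333.4    5. ]
[ 483.8 -401.     5. ]
```

Emit:
move_arm(
  commands=[
    [[-0.21,0.83,0],-0.19,0],
    [[0,0,-1],0,0],
    [[0,0,-1],0,0],
    [[0,0,-1],0,0],
    [[0,0,-1],0,0],
    [[0,0,-0.5],0,0],
    [[0,0,-0.3],0,0],
    [[0,0,0],0,0],
    [[0,0,0],0,0],
  ],
)

```text
t: 31.85
eef_pos: [480.2, -386.2, 195.6]
tcp_rot: [3.141, 0.0, 1.838]
ft_force: [0.1, 0.6, 0.4]
opening: 0.498
grip_force: 0.0
```

Emit:
move_arm(
  commands=[
    [[0,0,-0.12],0,0],
    [[0,0,0],0,-1],
    [[0,0,0],0,-1],
    [[0,0,0],0,-1],
    [[0,0,0],0,-1],
    [[0,0,0],0,-1],
    [[0,0,0],0,-1],
    [[0,0,0],0,-1],
  ],
)

```text
t: 32.52
eef_pos: [480.1, -386.1, 192.0]
tcp_rot: [3.141, 0.001, 1.839]
ft_force: [-0.9, 0.4, 5.0]
opening: 0.235
grip_force: 29.9
```

Emit:
move_arm(
  commands=[
    [[0,0,0.3],0,-1],
    [[0,0,0.7],0,-1],
    [[0,0,1],0,-1],
    [[0,0,1],0,-1],
    [[0,0,1],0,-1],
    [[0,0,0.6],0,-1],
    [[0,0,0],0,-1],
  ],
)

```text
t: 33.1
eef_pos: [480.3, -386.2, 334.1]
tcp_rot: [3.138, 0.005, 1.839]
ft_force: [0.1, -0.3, -0.4]
opening: 0.235
grip_force: 29.9
```

Emit:
move_arm(
  commands=[
    [[0.06,0.45,0],-0.065,-1],
    [[0.11,0.91,0],-0.065,-1],
    [[0.11,0.91,0],-0.065,-1],
    [[0.11,0.91,0],-0.065,-1],
    [[0.11,0.91,0],-0.065,-1],
    [[0.11,0.91,0],-0.065,-1],
    [[0.11,0.91,0],-0.065,-1],
    [[0.11,0.91,0],-0.065,-1],
    [[0.11,0.91,0],-0.065,-1],
    [[0.11,0.91,0],-0.065,-1],
    [[0.11,0.91,0],-0.065,-1],
    [[0.11,0.91,0],-0.065,-1],
    [[0.11,0.91,0],-0.065,-1],
    [[0.11,0.91,0],-0.065,-1],
    [[0.11,0.91,0],-0.065,-1],
    [[0.11,0.91,0],-0.065,-1],
    [[0.11,0.91,0],-0.065,-1],
    [[0.11,0.91,0],-0.065,-1],
    [[0.06,0.45,0],0,-1],
    [[0,0,0],0,-1],
  ],
)

```text
t: 34.77
eef_pos: [539.3, 107.6, 328.5]
tcp_rot: [-3.14, -0.0, 1.748]
ft_force: [-0.3, 0.2, -1.3]
opening: 0.235
grip_force: 29.9
```

```bash
python3 look.py w9 teaspoon_mid spoon_rest
```

```text
34.7667 [539.3 107.6 328.5] [-3.14  -0.     1.748] [ 0.08  0.48  1.83  0.    0.84 -0.1 ]
teaspoon_mid 0.61 px [277. 204.] w [538.3 103.7] rect [537.5 111.5] [ 23. 176.] long-axis yaw 1.739
spoon_rest 0.68 px [260. 126.] w [514.1 164.2] rect [528. 140.] [ 91. 230.] long-axis yaw 1.736
```

View pics/w9.png

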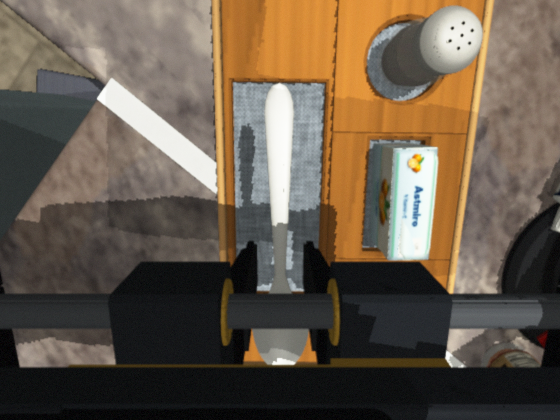

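The spoon is held lengthwise over the rest, with its handle end at (279,84). The rest's far corners are (232,81) and (326,82). Shaker and carton stand in their wells.

```bash
python3 - <<'E'
from h import *
p=read_camera("wrist");s=env.state();t=np.array(s["eef_pos"]);print(t.round(1))
y=np.array([-np.sin(.174),np.cos(.174),0])
c=(at_z(p,(232,81),18)+at_z(p,(326,82),18))/2;print("rest",(c-86*y).round(1),[at_z(p,(u,81),18).round(1).tolist() for u in(232,326)])
h=at_z(p,(279,84),t[2]-192+6);print("handle end",h.round(1),"spoon mid",(h-69*y).round(1))
E
```

```text
[539.6 104.2 329.2]
rest [538.4 111.   18. ] [[489.2, 190.0, 18.0], [557.6, 202.1, 18.0]]
handle end [525.8 185.3 143.2] spoon mid [537.8 117.3 143.2]
```

Emit:
move_arm(
  commands=[
    [[0,-0.09,0],0,-1],
    [[0,0,-0.6],0,-1],
    [[0,0,-1],0,-1],
    [[0,0,-1],0,-1],
    [[0,0,-0.6],0,-1],
    [[0,0,-0.3],0,-1],
    [[0,0,-0.25],0,-1],
    [[0,0,-0.2],0,-1],
    [[0,0,-0.08],0,-1],
    [[0,0,0],0,-1],
    [[0,0,0],0,-1],
  ],
)

```text
t: 35.88
eef_pos: [540.0, 102.3, 209.4]
tcp_rot: [3.14, 0.0, 1.745]
ft_force: [-1.0, 0.5, 0.6]
opening: 0.236
grip_force: 29.9
```

Emit:
move_arm(
  commands=[
    [[0,0,-0.1],0,-1],
    [[0,0,-0.05],0,-1],
    [[0,0,0],0,-1],
    [[0,0,0],0,-1],
  ],
)

```text
t: 36.22
eef_pos: [539.8, 102.4, 204.3]
tcp_rot: [3.141, 0.0, 1.745]
ft_force: [-1.0, -0.0, -0.1]
opening: 0.236
grip_force: 29.9
```

Just at the floor. I'll open a little and lift straight up.

Emit:
move_arm(
  commands=[
    [[0,0,0],0,-0.3],
    [[0,0,0],0,-0.3],
    [[0,0,0],0,-0.3],
    [[0,0,0],0,-0.3],
    [[0,0,0.3],0,-0.3],
    [[0,0,0.7],0,-0.3],
    [[0,0,1],0,-0.3],
    [[0,0,1],0,-0.3],
    [[0,-0.5,1],0,-0.3],
    [[-0.3,-1,0.5],0,-0.3],
    [[-0.3,-1,0],0,-0.3],
    [[-0.3,-1,0],0,-0.3],
    [[-0.3,-0.6,0],0,-0.3],
    [[0,0,0],0,-0.3],
    [[0,0,0],0,-0.3],
  ],
)

```text
t: 37.47
eef_pos: [503.5, -21.3, 339.9]
tcp_rot: [3.141, 0.0, 1.743]
ft_force: [-0.1, 0.6, -0.2]
opening: 0.349
grip_force: 0.0
```

```bash
python3 look.py w10 teaspoon_mid tea_carton_mid tea_timer_mid sugar_shaker_mid;python3 chk.py cream_pot_mid fork_mid sugar_shaker_mid
```

```text
37.4667 [503.5 -21.3 339.9] [3.141 0.    1.743] [-0.17  0.41  1.93  0.    0.81 -0.35]
teaspoon_mid 0.93 px [354.  84.] w [547.1  80.2] rect [544.5  93.9] [29. 93.] long-axis yaw 1.781
tea_carton_mid 0.57 px [491.  39.] w [634.6 124.9] rect [636.3 122.2] [57. 62.] long-axis yaw 0.172
tea_timer_mid 0.97 px [472. 168.] w [648.2  32.5] rect [647.8  31.7] [63. 77.] long-axis yaw 2.939
37.7167 [504.  -19.9 339.2] [ 3.141 -0.     1.746] 0.3486592907754435 0.0
cream_pot_mid scene 0.6 [305 216] [331 248]
cream_pot_mid side 0.97 [301 215] [326 245]
  tri [ 600.9 -117.2   26.8]
fork_mid scene 0.78 [245 245] [295 285]
sugar_shaker_mid scene 0.93 [231 150] [244 179]
sugar_shaker_mid side 0.87 [172 180] [189 213]
  tri [607.4 226.4  58.2]
```

View pics/w10.png

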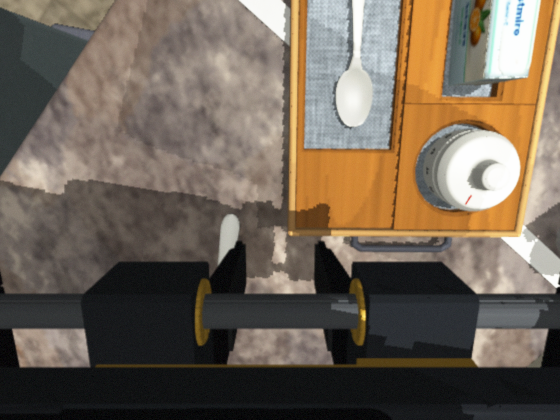

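The spoon lies flat in the rest, with its bowl end at (354,128) and the rest's near edge at row 150, so it is centred to a few mm. The timer is in its well and the fork and pot have not moved. I'm handing in.

```bash
python3 -c "
from cell import env
print(env.job_done())"
```

```text
the job is handed in; nothing more can be done
None
```

I handed the job in at about 38 s of the 106 s allowed: the carton, timer and shaker are in their wells, the teaspoon is in the rest, and the fork and cream pot are where they were; the handover returned no verdict, so a pass is not confirmed.

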